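# Put a power module away in the bench drawer

### The job

The aluminium power module is standing on edge in the black stand and is too tall that way for the drawer. Take it out and lay it down flat on the bench top, let go of it there, then pick it up again and put it lying flat in the open drawer, and push the drawer fully home until it seats at its detent. Leave the can, the carton and the tape roll where they are.

Things in the scene. Friction and masses are not known exactly. Their poses are not given: they have to be found in the camera images.
- module: Power module to put away: closed aluminium case, black end plates, 160 mm long (x), 30 thick (y), 58 high (z) as it stands on edge at the start; 0.25 to 0.5 kg. Origin: centre of the 160 x 30 face it starts on; z runs from there to the other long edge (up at the start, level when it lies flat). Its 160 x 58 faces are alike, either may be underneath.
- module_center (a point): Centre of the module's solid, 29 mm along module z from its origin; 15 mm above whatever the module lies flat on. Axes as the module's.
- stand: Fixed black stand holding the module on edge. Origin: underside centre, x along the module. Base plate 170 x 70 x 8 mm (the module's edge is 8 mm up, its top 66 mm); four stub posts, 22 mm along x, 34 mm tall, centred 62 mm either way along x and 20 mm either way along y, leave a 35 mm wide channel; the middle 100 mm is free of posts. The module lifts straight out.
- cabinet: Fixed bench-top drawer unit with one drawer, 220 mm deep (x), 250 wide (y), 87 high. Origin: underside centre; the front face is at x = -110 mm, +x points to its back, so the drawer is pushed home along +x. The opening's upper edge is 75 mm above the bench, 49 mm above the drawer's floor: the module passes lying flat (30 mm), not on edge (58 mm).
- drawer (a joint): How far the drawer stands open, m: 0 seated home, up to 0.165. It starts 0.125 to 0.16 open and stays where it is left; running friction 1 N. From about 15 to 7 mm open a sprung detent resists with about 5 N more, after that it draws the drawer home.
- drawer_floor (a point): Point on the drawer's inner floor, 26 mm above the bench, on its centre line at the back face of the blue front. Axes as the cabinet's. Floor: 0 to 185 mm along +x, 107 mm either way in y; side and rear walls rise 36 mm, the front 53 mm above it. From above only the part outside the cabinet is open (as long in x as the drawer is open): the module goes in crosswise, length along y.
- drawer_front (a point): Centre of the outer face (facing -x) of the blue drawer front, 43 mm above the bench; the front is 244 mm wide (y), 72 high (7 to 79 mm above the bench), 14 thick. Along its upper edge (65 to 77 mm above the bench) an aluminium lip stands out a further 8 mm. Axes as the cabinet's.
- can: Bystander: upright can, 56 mm across, 120 mm high. Origin: centre of the underside.
- carton: Bystander: small closed cardboard box 100 (x) x 70 (y) x 55 mm. Origin: centre of the underside.
- tape: Bystander: black tape roll lying flat, 96 mm across, 45 mm high. Origin: centre of the underside.
Things that resemble listed ones, but are neither listed nor needed, are in the scene too. Of the things shaped like the module, the aluminium one is meant.

How it is judged (in metres and radians):
On the way:
1. the module lies flat on the bench top, let go (angle between module's own z axis and vertical between 1.42 and 1.72 rad and angle between module's own x axis and vertical between 1.42 and 1.72 rad and height (world z) of module_center below 0.02 m and linear speed of module below 0.02 m/s and contact force between the fingers and module below 0.2 N), for 0.2 s.
At the end, for the whole second after the job is handed in: The drawer is seated home at its detent (within 3 mm of fully closed) and the module lies flat on the drawer's floor (within about 8 degrees of flat, its centre 9 to 21 mm above the floor, between the drawer's walls), at rest and let go (value of joint drawer below 0.003 m and angle between module's own z axis and vertical between 1.42 and 1.72 rad and angle between module's own x axis and vertical between 1.42 and 1.72 rad and x of module_center in the frame of drawer_floor between 0.02 and 0.165 m and y of module_center in the frame of drawer_floor between -0.08 and 0.08 m and z of module_center in the frame of drawer_floor between 0.009 and 0.021 m and linear speed of module below 0.02 m/s); the robot touches nothing.
It fails at once if the can is moved more than 40 mm (distance of can from where it was at the start of the episode above 0.04 m).
It fails at once if the carton is moved more than 40 mm (distance of carton from where it was at the start of the episode above 0.04 m).
It fails at once if the tape is moved more than 40 mm (distance of tape from where it was at the start of the episode above 0.04 m).
It also fails if it takes over 61 s, if anything falls off the work surface, if the arm or the gripper's body presses on something with over 40 N, if the wrist force passes 120 N, or if a joint passes its speed limit or range.

### The arm

A 7-joint arm with a two-finger parallel gripper is mounted at the origin on the work surface. World frame = base frame: x ahead of the robot, y to its left, z up, the work surface at z = 0. Lengths are in mm, angles in rad, forces in N, time in s.
With the tool pointing down it reaches from about 400 to 850 mm from the base axis. Payload 4.5 kg.
Tool frame: the origin (TCP) lies on the mounting face of the last link; the fingertips stand 173 mm ahead of it and the grasp point (between the pads) lies manip.grip_point_offset ahead of it (manip.grip_point_offset is the distance from the TCP to the grasp point, in mm); z points along the fingers, y is the line along which they close (so a half turn about z gives the same grasp; the last joint's range is limited). The gripper opens to 85 mm and grips with 20 to 120 N. Pads are 22 mm wide; open, the fingers measure 114 mm over their backs; the gripper's body (76 mm by 85 mm) begins 54 mm behind the grasp point. The pads swing forward as they close: fully open they stand 13 mm farther back than shut.
Start: joints at [-1.215, 0.689, -0.195, 1.565, 0.157, 0.902, -0.215], TCP at [197.65, 592.935, 404.717] pointing down, gripper open.
Joint ranges: [-3.01, 3.01], [-0.46, 2.08], [-1.47, 1.51], [0.13, 2.56], [-1, 4.14], [0.04, 2.09], [-2.66, 2.66]. Speed limits (rad/s): [2.57, 2.57, 3.14, 3.14, 3.14, 3.14, 3.14].

### API

Orientations are given as a rotation vector (axis times angle).
In Python, from rig import status, optics, ticket, manip gives the robot as it stands.
- The arm moves only by the shell command python3 -m handwheel 'ROWS' [FORCE]. ROWS is JSON, one flat list of numbers, 5 for each row, row after row: the opening, from 0 (shut) to 1 (fully open), then the shift along the tool's x, y, z in mm, then the turn about the tool's z in rad. In form: [grip, dx, dy, dz, turn, grip, dx, dy, dz, turn, ...]. A call has 1 to 5 rows; each row shifts and turns the commanded pose from where the row before left it, along the tool's axes as they then stand; what a row does not reach is not made up. A row lasts 1/12 s, in which the tool goes at most 41.7 mm and 7.16 degrees, less where a joint would pass 70% of its speed; a pose out of reach is approached as far as the arm can. A call is refused whole if a number of a shift passes 41.7 or a number of a turn 0.125, either way. A call with a gripper value outside its range is refused whole. The fingers move at their own pace and stop on an object; FORCE is the grip in N (left out, the last holds). Time passes only in rows, so rows that do not move let the fingers close. It gives the time, the measured TCP pose, the force, the opening and the grip force at its end, in the units of the state.
- status.state(): the state, without advancing time (a new reading comes with each control period).
- optics.get_image(name): name is "scene" or "top"; returns a dict with "frame" (400x640x3 uint8, red, green, blue), "mtx" (3x3 intrinsics, pixels), "rvec" (rotation vector, rad) and "tvec" (3), from world to camera coordinates, as OpenCV has them. Camera axes: x right, y down, z forward; pixel columns grow to the right and rows downward; lengths in mm; the calibration is good to about 2 mm. A picture is of the moment at which its call begins. There is no depth.
- ticket.hand_in(): hands the job in; it is judged then, once.
Trained networks look in the newest picture that a camera, given by its name, has taken for a name from the list of things; names that differ only in an ending like _2 or _b are one class to them, and where a whole thing is asked for, a point or a joint stands for the part that bears it (a point fixed in the world has none). Each returns a list of dicts, best first, with "confidence" (0 to 1); they miss things now and then, are a little off and sometimes report something else, mostly with a low value. They report only what shows in the picture. A call takes as long as a camera call. They do not tell look-alikes from the thing itself.
- optics.masks_of(thing, camera): "mask" (400x640 bool, what is visible of it) and "point" ([column, row] in pixels, amid what is visible of it).
The state is a dict: "time_s": time; "qpos": joint angles; "qvel": joint speeds; "joint_torque": joint torques, N m; "eef_pos": TCP position; "eef_rot": TCP orientation; "force": force on the tool from outside, world axes, zero at the start; "torque": the same for the moment, N m; "gripper_width": opening from 0.0 (shut) to 1.0 (fully open); "gripper_force": force on a finger pad.
Only numpy, scipy, OpenCV 4.12 (cv2) and the standard library are available. Lean on these libraries where they do the work, as an engineer would, in place of code of your own. Each camera call takes 0.05 s, during which the arm holds its last target. There are 200 camera calls.

## Working session

There is one attempt and no reset: what is moved stays moved. The work goes in short steps, Python scripts to look and compute and a shell command to move; the robot and the scene stay as the last step left them, time stands still between calls to the robot, and variables do not carry over. Pictures are saved under pics/ and viewed, at most 10 in all, crops included, and the job is handed in when it is done.

```bash
mkdir -p pics; ls; python3 - <<'E'
from rig import status, optics, ticket, manip
import cv2
print(manip.grip_point_offset, {k:v for k,v in status.state().items()})
for n in ("scene","top"):
    d=optics.get_image(n); cv2.imwrite(f"pics/{n}0.png",d["frame"][:,:,::-1]); print(n,d["mtx"].tolist(),d["rvec"],d["tvec"])
E
```

```text
pics
154.70000000000002 {'time_s': 0.0, 'qpos': array([-1.21521789,  0.68998986, -0.19451073,  1.56633676,  0.15731875,
        0.90249727, -0.21511621]), 'qvel': array([ 0.00174237, -0.00086627,  0.00243434,  0.00084913, -0.00179689,
       -0.00159915, -0.00012911]), 'joint_torque': array([-3.87977043e-04, -5.39613461e+01, -1.26693875e+00, -1.58542210e+01,
        9.02574073e-03,  9.36293683e-03, -9.97355073e-06]), 'eef_pos': array([197.58563082, 592.60249522, 403.88194575]), 'eef_rot': array([-5.03128458e-01, -3.10089321e+00,  2.87737899e-03]), 'force': array([-0.01625584, -0.13677495, -0.15168658]), 'torque': array([-0.01996507, -0.00661744,  0.0915598 ]), 'gripper_force': 0.0, 'gripper_width': 1.0003028691105056}
scene [[361.9399994530547, 0.0, 321.39791684350183], [0.0, 361.9399994530547, 195.38048026088902], [0.0, 0.0, 1.0]] [ 2.24558752  0.95366457 -0.3695255 ] [-278.27508388 -278.10462136 1264.24495019]
top [[362.84243535928994, 0.0, 325.0088072813303], [0.0, 362.84243535928994, 197.7810560567505], [0.0, 0.0, 1.0]] [ 2.17815091 -2.18715979  0.10799544] [-118.26589749  490.6923421  1090.28831904]
```

View pics/scene0.png

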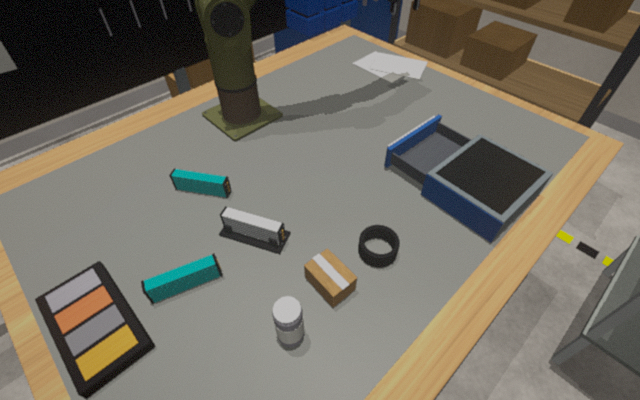

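View pics/top0.png

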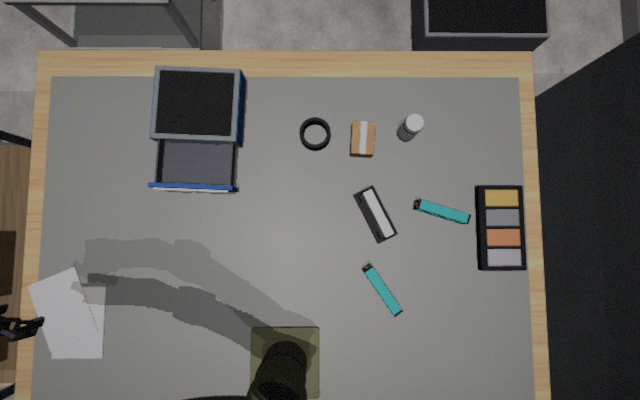

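The scene view shows the aluminium module in its stand at about (253,226), with teal look-alikes at (200,183) and (182,278). The can is at (289,322), the carton at (330,276), the tape at (379,246), and the drawer unit at (485,180) with its front at (413,135). In the top view the module is at (375,214), the cabinet at (197,105) and the drawer front at (192,187).

```bash
cat > h.py <<'E'
import numpy as np, cv2
from scipy.optimize import minimize
from rig import status, optics
def cam(n):
    d=optics.get_image(n); return d
def proj(d,P):
    return cv2.projectPoints(np.float64(P).reshape(-1,3),d["rvec"],d["tvec"],d["mtx"],None)[0].reshape(-1,2)
def ray(d,p):
    R=cv2.Rodrigues(d["rvec"])[0]; c=-R.T@d["tvec"]; v=R.T@np.linalg.inv(d["mtx"])@[p[0],p[1],1]; return c,v/np.linalg.norm(v)
def onz(d,p,z):
    c,v=ray(d,p); return c+v*(z-c[2])/v[2]
def tri(d1,p1,d2,p2):
    (a,u),(b,v)=ray(d1,p1),ray(d2,p2)
    s=np.linalg.lstsq(np.c_[u,-v],b-a,rcond=None)[0]; q,w=a+s[0]*u,b+s[1]*v
    return (q+w)/2,np.linalg.norm(q-w)
def hull(m):
    c=max(cv2.findContours(m.astype(np.uint8),0,2)[0],key=cv2.contourArea); return cv2.convexHull(c)[:,0].astype(np.float32)
def box(x,y,z,a,L,W,H):
    c,s=np.cos(a),np.sin(a)
    return np.array([[x+c*i*L/2-s*j*W/2,y+s*i*L/2+c*j*W/2,z+k*H] for i in(-1,1) for j in(-1,1) for k in(0,1)])
def iou(A,B):
    i=cv2.intersectConvexConvex(A,B)[0]; return i/(cv2.contourArea(A)+cv2.contourArea(B)-i)
def fit(views,x0,L,W,H):   # views: [(d,hull)], x0: x,y,z,yaw of box
    def f(p): return sum(1-iou(cv2.convexHull(proj(d,box(*p,L,W,H)).astype(np.float32))[:,0],h) for d,h in views)
    S=np.array([x0]+[np.array(x0)+e for e in np.diag([20,20,15,.15])])
    r=minimize(f,x0,method="Nelder-Mead",options=dict(initial_simplex=S,maxiter=1500,xatol=.01,fatol=1e-6)); return r.x,r.fun
E
python3 - <<'E'
from h import *
import pickle
D={n:cam(n) for n in("scene","top")}; M={}
for t in "module stand cabinet drawer drawer_front can carton tape".split():
    for n in D:
        r=optics.masks_of(t,n); M[t,n]=r
        for q in r:
            if q["confidence"]>.3:
                ys,xs=np.where(q["mask"]); print(t,n,round(q["confidence"],2),np.round(q["point"]),len(xs),xs.min(),xs.max(),ys.min(),ys.max(),np.round(onz(D[n],q["point"],0)[:2]))
pickle.dump((D,M),open("m.pkl","wb"))
E
```

```text
module scene 0.92 [202. 183.] 1216 169 231 169 197 [ 191. -275.]
module scene 0.72 [252. 224.] 1303 221 285 208 244 [ 412. -261.]
module scene 0.7 [182. 280.] 1816 142 221 255 302 [ 429. -475.]
module top 0.98 [382. 295.] 618 362 402 264 315 [ 194. -294.]
module top 0.93 [379. 215.] 654 361 393 187 238 [ 438. -288.]
module top 0.57 [193. 164.] 4212 149 237 138 192 [599. 295.]
module top 0.56 [441. 212.] 684 414 471 199 223 [ 446. -484.]
stand scene 0.87 [256. 240.] 724 220 290 225 253 [ 458. -284.]
stand top 0.68 [373. 221.] 392 355 393 190 241 [ 419. -270.]
cabinet scene 0.59 [469. 169.] 11121 384 552 115 241 [694. 329.]
cabinet top 0.96 [195. 126.] 10759 149 246 66 192 [721. 291.]
drawer scene 0.85 [424. 147.] 3018 384 469 115 183 [540. 320.]
drawer top 0.78 [195. 169.] 4133 149 237 139 192 [584. 287.]
drawer_front scene 0.79 [424. 148.] 3148 385 470 115 183 [543. 317.]
drawer_front top 0.71 [196. 162.] 4000 150 236 139 192 [606. 284.]
drawer_front top 0.51 [372. 218.] 463 355 394 186 241 [ 428. -267.]
can scene 0.75 [289. 321.] 1267 273 303 296 345 [ 676. -359.]
can scene 0.57 [255. 221.] 1328 220 285 207 244 [ 406. -248.]
can top 0.64 [413. 128.] 482 397 423 114 140 [ 715. -402.]
carton scene 0.91 [333. 275.] 1838 304 356 249 306 [ 662. -214.]
carton scene 0.48 [422. 149.] 3031 384 470 115 183 [542. 306.]
carton top 0.68 [362. 140.] 773 350 374 122 156 [ 675. -238.]
tape scene 0.88 [384. 237.] 1069 359 399 225 266 [675. -45.]
tape top 0.69 [312. 124.] 506 300 330 117 150 [729. -81.]
```

```bash
python3 - <<'E'
from h import *
import pickle
D,M=pickle.load(open("m.pkl","rb"))
m=[(D["scene"],hull(M["module","scene"][1]["mask"])),(D["top"],hull(M["module","top"][1]["mask"]))]
pm,e=fit(m,[425,-270,8,2.0-np.pi/2],160,30,58); print("module",pm.round(2),e)
for a in (1.9,2.3,-1.2,.4):
    p,e=fit(m,[425,-270,8,a-np.pi/2],160,30,58); print("  alt",p.round(2),round(e,3))
    if True:
        pass
c=[]
for n in D:
    k=M["cabinet",n][0]["mask"]&~cv2.dilate(M["drawer",n][0]["mask"].astype(np.uint8),np.ones((3,3))).astype(bool)
    c.append((D[n],hull(cv2.morphologyEx(k.astype(np.uint8),cv2.MORPH_OPEN,np.ones((7,7))))))
pc,e=fit(c,[760,290,0,0],220,250,87); print("cabinet",pc.round(2),e)
tiles=[]
for n,(x0,y0,s) in dict(top=(340,175,80),scene=(205,190,100)).items():
    im=cv2.resize(D[n]["frame"][y0:y0+s*3//4,x0:x0+s,::-1],(400,300),interpolation=cv2.INTER_CUBIC); f=400/s
    q=(proj(D[n],box(*pm,160,30,58))-[x0,y0]+.5)*f-.5
    for i in range(8):
        for j in range(i):
            if bin(i^j).count("1")==1: cv2.line(im,*[tuple(map(int,q[k].round())) for k in(i,j)],(0,0,255),1)
    tiles.append(im)
t2=[]
for n,(x0,y0,s) in dict(top=(140,60,187),scene=(375,105,187)).items():
    im=cv2.resize(D[n]["frame"][y0:y0+s*3//4,x0:x0+s,::-1],(400,300),interpolation=cv2.INTER_CUBIC); f=400/s
    q=(proj(D[n],box(*pc,220,250,87))-[x0,y0]+.5)*f-.5
    for i in range(8):
        for j in range(i):
            if bin(i^j).count("1")==1: cv2.line(im,*[tuple(map(int,q[k].round())) for k in(i,j)],(0,0,255),1)
    t2.append(im)
cv2.imwrite("pics/fit.png",np.vstack([np.hstack(tiles),np.hstack(t2)]))
E
```

```text
module [ 442.87 -275.48    7.1     0.45] 0.21402718433802181
  alt [ 442.87 -275.48    7.13    0.45] 0.214
  alt [ 442.87 -275.48    7.11    0.45] 0.214
  alt [ 442.87 -275.49    7.12   -2.69] 0.214
  alt [ 442.87 -275.48    7.12   -2.69] 0.214
cabinet [ 7.6894e+02  2.6171e+02 -1.5800e+00 -4.0000e-02] 0.10704498972779564
```

View pics/fit.png

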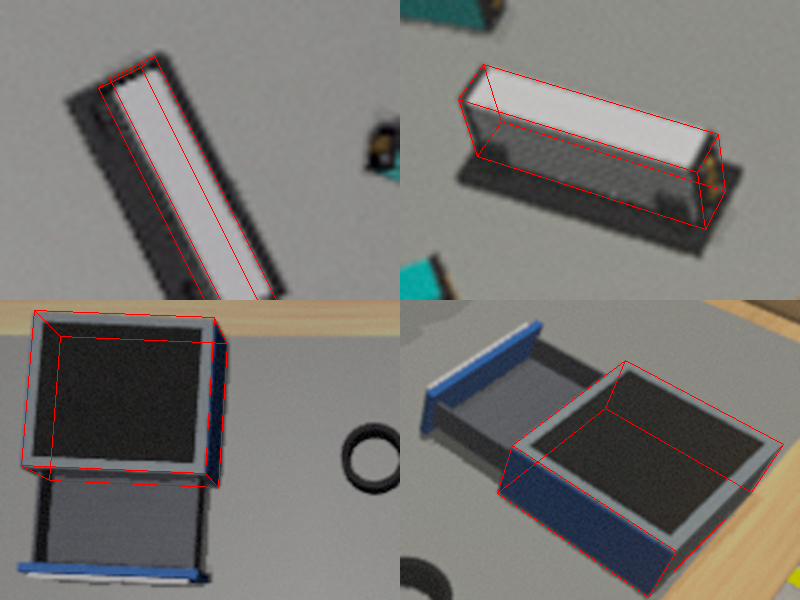

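The overlay shows the module box matching well in scene (its white top face runs from about (325,209) to (382,227) in the full picture). The cabinet fits in both views. I'll refine using the white top face and the lip ends of the drawer front.

```bash
python3 - <<'E'
from h import *
import pickle
D,M=pickle.load(open("m.pkl","rb"))
# white top face of module
R={}
for n,i in(("scene",1),("top",1)):
    m=cv2.dilate(M["module",n][i]["mask"].astype(np.uint8),np.ones((5,5)))>0
    g=D[n]["frame"].astype(int).min(2); w=(m&(g>165)).astype(np.uint8)
    r=cv2.minAreaRect(hull(w)); R[n]=cv2.boxPoints(r); print(n,w.sum(),np.round(r[0],1),np.round(r[1],1),R[n].round(1).tolist())
def face(x,y,z,a,L,W):
    return np.float32(box(x,y,z,a,L,W,0)[[0,2,6,4]])
H=[]
for n in R:
    m=cv2.dilate(M["module",n][1]["mask"].astype(np.uint8),np.ones((5,5)))>0
    w=m&(D[n]["frame"].astype(int).min(2)>165)
    H.append((n,hull(w)))
def f(p): return sum(1-iou(cv2.convexHull(proj(D[n],box(*p[:4],p[4],p[5],.0)).astype(np.float32))[:,0],h) for n,h in H)
x0=np.array([443,-275,65,.45,140,30.]); S=np.array([x0]+[x0+e for e in np.diag([15,15,10,.1,10,-5])])
r=minimize(f,x0,method="Nelder-Mead",options=dict(initial_simplex=S,maxiter=3000)); print("top face",r.x.round(2),r.fun)
# lip: bright pixels in drawer masks
L={}
for n in D:
    m=cv2.dilate(M["drawer",n][0]["mask"].astype(np.uint8),np.ones((5,5)))>0
    w=(m&(D[n]["frame"].astype(int).min(2)>150)).astype(np.uint8); b=cv2.boxPoints(cv2.minAreaRect(hull(w))); L[n]=b; print("lip",n,w.sum(),b.round(1).tolist())
    hsv=cv2.cvtColor(D[n]["frame"],cv2.COLOR_RGB2HSV); bl=(m&(hsv[...,0]>100)&(hsv[...,0]<125)&(hsv[...,1]>150)).astype(np.uint8)
    print("blue",n,bl.sum(),cv2.boxPoints(cv2.minAreaRect(hull(bl))).round(1).tolist() if bl.sum() else 0)
E
```

```text
scene 552 [251.2 218.7] [58.2  9.8] [[221.89999389648438, 215.3000030517578], [224.60000610351562, 205.89999389648438], [280.5, 222.1999969482422], [277.79998779296875, 231.60000610351562]]
top 399 [378.2 212.9] [48.4  8.2] [[363.3999938964844, 193.3000030517578], [370.79998779296875, 189.5], [392.8999938964844, 232.5], [385.6000061035156, 236.3000030517578]]
top face [ 441.59 -275.78   65.15    0.46  141.59   24.39] 0.15417004742890705
lip scene 107 [[387.5, 144.1999969482422], [433.6000061035156, 114.4000015258789], [434.6000061035156, 116.0], [388.5, 145.8000030517578]]
blue scene 223 [[387.3999938964844, 148.0], [439.1000061035156, 114.5999984741211], [441.3999938964844, 118.0999984741211], [389.6000061035156, 151.5]]
lip top 146 [[153.0, 188.89999389648438], [153.0, 186.89999389648438], [226.0, 189.8000030517578], [226.0, 191.8000030517578]]
blue top 348 [[148.8000030517578, 187.6999969482422], [149.10000610351562, 181.60000610351562], [236.1999969482422, 185.1999969482422], [235.89999389648438, 191.1999969482422]]
```

```bash
python3 - <<'E'
from h import *
import pickle
D,M=pickle.load(open("m.pkl","rb"))
c,s=np.cos(-.04),np.sin(-.04)
def loc(P): d=P[:2]-[768.9,261.7]; return np.round([c*d[0]+s*d[1],-s*d[0]+c*d[1]],1)
print("lip ends top z77",[(onz(D["top"],p,77).round(),loc(onz(D["top"],p,77))) for p in([153,188],[226,191])])
print("lip ends scene z77",[(onz(D["scene"],p,77).round(),loc(onz(D["scene"],p,77))) for p in([388,145],[434.,115])])
for a,b in(([153,188],[434,115]),([226,190.8],[388,145])):print(tri(D["top"],a,D["scene"],b))
print("front top (z79) top view",[loc(onz(D["top"],p,79)) for p in([149,182],[236,185.5],[149,187.5],[236,191])])
s=status.state(); Rm=cv2.Rodrigues(s["eef_rot"])[0]; print(Rm.round(3))
print("bystanders",[(t,M[t,"top"][0]["point"]) for t in("can","carton","tape")])
E
```

```text
lip ends top z77 [(array([516., 380.,  77.]), array([-257.7,  107.9])), (array([506., 168.,  77.]), array([-258.7, -103.8]))]
lip ends scene z77 [(array([506., 164.,  77.]), array([-258.6, -107.9])), (array([514., 382.,  77.]), array([-259.1,  109.6]))]
(array([515.55519293, 378.98034458,  78.8765478 ]), np.float64(0.11484151848057264))
(array([505.86099044, 167.55041344,  75.24564743]), np.float64(3.278668381195621))
front top (z79) top view [array([-240.8,  119.8]), array([-241.8, -132.4]), array([-256.9,  118.6]), array([-257.8, -133.3])]
[[-0.949  0.316 -0.   ]
 [ 0.316  0.949  0.   ]
 [ 0.     0.    -1.   ]]
bystanders [('can', [413.0, 127.8]), ('carton', [361.6, 140.3]), ('tape', [312.1, 123.7])]
```

```bash
python3 -m handwheel '[1,-33,-20,0,0, 1,-33,-20,0,0, 1,-33,-20,0,0, 1,-33,-20,0,0, 1,-33,-20,0,0]' 60; python3 -m handwheel '[1,-33,-20,0,0.1, 1,-30,-23,0,0, 1,-30,-23,0,0, 1,-30,-23,0,0, 1,-30,-23,0,0]'; python3 -c "
from h import *
s=status.state();print(s['eef_pos'].round(1),cv2.Rodrigues(s['eef_rot'])[0].round(3).tolist(),s['qpos'].round(2),s['time_s'])"
```

```text
time_s: 1.42
eef_pos: [323.5, 444.5, 404.9]
eef_rot: [0.503, 3.101, 0.001]
force: [0.7, 0.8, 0.5]
gripper_width: 1.003
gripper_force: 0.0
time_s: 1.83
eef_pos: [420.0, 281.8, 404.9]
eef_rot: [0.657, 3.072, 0.001]
force: [1.0, -0.9, 0.3]
gripper_width: 1.004
gripper_force: 0.0
[420.  281.8 404.9] [[-0.912, 0.409, 0.0], [0.409, 0.912, 0.0], [-0.0, 0.0, -1.0]] [-0.54  0.54 -0.22  1.92  0.17  0.7   0.29] 1.8333
```

```bash
for i in 1; do python3 -m handwheel '[1,-18,-36,0,0, 1,-18,-36,0,0, 1,-18,-36,0,0, 1,-18,-36,0,0, 1,-18,-36,0,0]'; python3 -m handwheel '[1,-18,-36,0,0, 1,-18,-36,0,0, 1,-18,-36,0,0, 1,-18,-36,0,0, 1,-18,-36,0,0]';  python3 -m handwheel '[1,-18,-36,0,0, 1,-18,-36,0,0, 1,-18,-36,0,0, 1,-14,-32,0,0, 1,0,0,0,0.12]'; python3 -m handwheel '[1,0,0,10,0.12,1,0,0,10,0.12,1,0,0,10,0.12,1,0,0,10,0.12,1,0,0,10,0.12]';python3 -m handwheel '[1,0,0,10,0.12,1,0,0,10,0.12,1,0,0,10,0.12,1,0,0,10,0.12,1,0,0,10,0.12]'; python3 -m handwheel '[1,0,0,10,0.12,1,0,0,10,0.12,1,0,0,0,0.12,1,0,0,0,0.12,1,0,0,0,0.12]'; done | grep eef; cat >> h.py <<'E'
def st():
    s=status.state(); R=cv2.Rodrigues(s['eef_rot'])[0]
    print("t",round(s['time_s'],2),"pos",s['eef_pos'].round(1),"yang",round(np.arctan2(R[1,1],R[0,1]),3),"tilt",R[2].round(3),"q",s['qpos'].round(2),"F",s['force'].round(1),"w",round(s['gripper_width'],3),"gf",round(s['gripper_force'],1)); return s,R
def to(x,y,z,yang):
    s,R=st(); d=R.T@(np.array([x,y,z])-s['eef_pos']); a=np.arctan2(R[1,1],R[0,1])
    print("tool shift now",d.round(1),"turn",round(-((yang-a+np.pi)%(2*np.pi)-np.pi),3))
E
python3 -c "
from h import *
to(442,-275.6,200,-1.116)"
```

```text
eef_pos: [427.6, 80.5, 404.9]
eef_rot: [0.657, 3.071, 0.001]
eef_pos: [436.0, -120.7, 404.9]
eef_rot: [0.657, 3.071, 0.0]
eef_pos: [439.0, -283.5, 404.5]
eef_rot: [0.861, 3.019, -0.008]
eef_pos: [441.1, -274.4, 354.4]
eef_rot: [1.705, 2.638, 0.0]
eef_pos: [441.2, -274.3, 304.3]
eef_rot: [2.408, 2.016, 0.0]
eef_pos: [441.2, -274.2, 284.5]
eef_rot: [-2.897, -1.215, -0.001]
t 4.33 pos [ 441.2 -274.2  284.5] yang -0.777 tilt [ 0.  0. -1.] q [ 0.33  0.76  0.23  2.   -0.4   0.42  0.09] F [0.9 1.  0.3] w 1.001 gf 0.0
tool shift now [-0.4  1.5 84.5] turn 0.339
```

```bash
(python3 -m handwheel '[1,-0.4,1.5,0,0.113,1,0,0,0,0.113,1,0,0,0,0.113,1,0,0,15,0,1,0,0,15,0]'; python3 -m handwheel '[1,0,0,15,0,1,0,0,15,0,1,0,0,15,0,1,0,0,9,0,1,0,0,0,0]') | grep -E "eef_pos|force"; python3 - <<'E'
from h import *
to(442,-275.6,200,-1.116)
d=cam("scene"); cv2.imwrite("pics/g1.png",cv2.resize(d["frame"][130:280,160:360,::-1],(800,600),interpolation=cv2.INTER_CUBIC))
E
```

```text
eef_pos: [442.5, -275.7, 254.9]
force: [0.2, 0.2, 0.0]
gripper_force: 0.0
eef_pos: [441.5, -275.3, 199.2]
force: [-0.2, -0.2, -0.0]
gripper_force: 0.0
t 5.17 pos [ 441.5 -275.3  199.2] yang -1.11 tilt [-0.001 -0.002 -1.   ] q [ 0.36  0.92  0.18  2.02 -0.59  0.26 -0.06] F [-0.2 -0.2 -0. ] w 1.0 gf 0.0
tool shift now [ 0.3  0.5 -0.8] turn 0.006
```

View pics/g1.png

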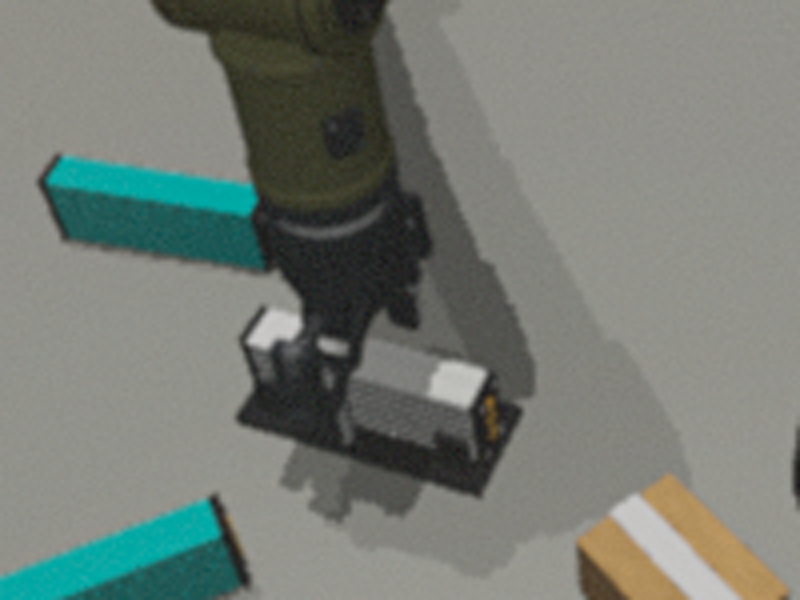

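The module top runs from about (255,320) to (490,370) in the crop, and the fingers straddle it near its middle. I'll close the fingers and lift.

```bash
(python3 -m handwheel '[0,0,0,0,0,0,0,0,0,0,0,0,0,0,0,0,0,0,0,0,0,0,0,0,0]' 60;python3 -m handwheel '[0,0,0,0,0,0,0,0,0,0,0,0,0,0,0,0,0,0,-10,0,0,0,0,-20,0]'; python3 -m handwheel '[0,0,0,-25,0,0,0,0,-25,0,0,0,0,-25,0,0,0,0,-15,0,0,0,0,0,0]') | grep -E "eef_pos|force|width"; python3 - <<'E'
from h import *
to(480,40,310,-.045)
E
```

```text
eef_pos: [442.1, -276.0, 201.4]
force: [1.1, -0.8, 3.9]
gripper_width: 0.342
gripper_force: 59.6
eef_pos: [441.1, -275.3, 229.6]
force: [0.1, 0.1, -3.9]
gripper_width: 0.342
gripper_force: 61.0
eef_pos: [442.1, -275.9, 323.5]
force: [0.0, -0.2, -3.5]
gripper_width: 0.34
gripper_force: 61.3
t 6.47 pos [ 442.1 -275.9  323.5] yang -1.11 tilt [ 0.003  0.004 -1.   ] q [ 0.24  0.71  0.38  1.98 -0.5   0.54 -0.14] F [ 0.  -0.2 -3.5] w 0.34 gf 61.3
tool shift now [ 174.4 -266.1   13. ] turn -1.065
```

```bash
(python3 -m handwheel '[0,0,0,0,-0.1,0,0,0,0,-0.12,0,0,0,0,-0.12,0,0,0,0,-0.12,0,0,0,0,-0.12]';python3 -m handwheel '[0,0,0,0,-0.12,0,0,0,0,-0.12,0,0,0,0,-0.12,0,0,0,0,-0.12,0,15,2,0,0]'; python3 -m handwheel '[0,30,4,0,0,0,37,5,0,0,0,37,5,0,0,0,37,5,0,0,0,37,5,0,0]'; python3 -m handwheel '[0,37,5,0,0,0,30,4,0,0,0,15,2,0,0,0,0,0,15,0,0,0,0,20,0]') | grep -E "eef_pos|force|width"; python3 - <<'E'
from h import *
to(490,0,196,-.045)
E
```

```text
eef_pos: [441.2, -275.0, 319.5]
force: [0.5, 0.3, -3.8]
gripper_width: 0.344
gripper_force: 61.1
eef_pos: [442.9, -263.4, 319.7]
force: [0.5, -0.8, -3.9]
gripper_width: 0.342
gripper_force: 61.1
eef_pos: [476.7, -82.3, 319.6]
force: [1.5, -0.7, -3.6]
gripper_width: 0.342
gripper_force: 61.1
eef_pos: [492.7, -0.7, 285.4]
force: [0.3, -0.8, -4.0]
gripper_width: 0.346
gripper_force: 61.3
t 8.13 pos [492.7  -0.7 285.4] yang -0.046 tilt [ 0.001  0.002 -1.   ] q [-0.17  0.73  0.13  2.07 -0.26  0.35  0.13] F [ 0.3 -0.8 -4. ] w 0.346 gf 61.3
tool shift now [ 0.4 -2.8 89.4] turn -0.001
```

```bash
(python3 -m handwheel '[0,0,0,20,0,0,0,0,20,0,0,0,0,20,0,0,0,0,15,0,0,0,0,10,0]';python3 -m handwheel '[0,0,0,3,0,0,0,0,1,0,0,0,0,1,0,0,0,0,1,0,0,0,0,0,0]') | grep -E "eef_pos|force|width"
```

```text
eef_pos: [491.4, -2.7, 198.3]
force: [-0.6, 0.1, -3.4]
gripper_width: 0.344
gripper_force: 61.2
eef_pos: [492.7, -2.8, 195.2]
force: [0.3, -0.1, -3.6]
gripper_width: 0.347
gripper_force: 61.1
```

```bash
(python3 -m handwheel '[0,0,0,1,0,0,0,0,0,0]';python3 -m handwheel '[0,0,0,1,0,0,0,0,0,0]'; python3 -m handwheel '[0,0,0,1,0,0,0,0,0,0]') | grep -E "eef_pos|^force"
```

```text
eef_pos: [492.5, -2.8, 194.0]
force: [-0.3, -0.8, -2.8]
eef_pos: [492.6, -2.8, 193.4]
force: [-0.6, -0.4, 3.2]
eef_pos: [492.5, -2.9, 193.3]
force: [-1.1, 0.7, 14.7]
```

```bash
(python3 -m handwheel '[0.5,0,0,-1,0,0.6,0,0,0,0,0.7,0,0,0,0,1,0,0,0,0,1,0,0,0,0]';python3 -m handwheel '[1,0,0,-10,0,1,0,0,-20,0,1,0,0,-25,0,1,0,0,-25,0,0,0,-15,0,0]';python3 -m handwheel '[0,0,-35,0,0,0,0,0,0,0,0,0,0,0,0,0,0,0,0,0,0,0,0,0,0]') | grep -E "eef_pos|force|width"; python3 - <<'E'
from h import *
to(445,0,223,-.045)
d=cam("scene"); e=cam("top")
cv2.imwrite("pics/p1.png",np.hstack([cv2.resize(d["frame"][80:240,200:360,::-1],(400,400)),cv2.resize(e["frame"][130:290,220:380,::-1],(400,400))]))
E
```

```text
eef_pos: [492.5, -2.8, 192.6]
force: [-0.5, 1.0, -0.1]
gripper_width: 0.951
gripper_force: 0.0
eef_pos: [481.0, -2.3, 276.8]
force: [0.7, -0.2, -0.4]
gripper_width: 0.887
gripper_force: 0.0
eef_pos: [443.5, -0.3, 272.9]
force: [0.3, -0.1, -0.5]
gripper_width: 0.144
gripper_force: 0.0
t 10.72 pos [ 4.435e+02 -3.000e-01  2.729e+02] yang -0.05 tilt [ 0.     0.002 -1.   ] q [-0.16  0.72  0.09  2.22 -0.29  0.2   0.14] F [ 0.3 -0.1 -0.5] w 0.144 gf 0.0
tool shift now [ 0.3  1.4 49.9] turn -0.005
```

View pics/p1.png

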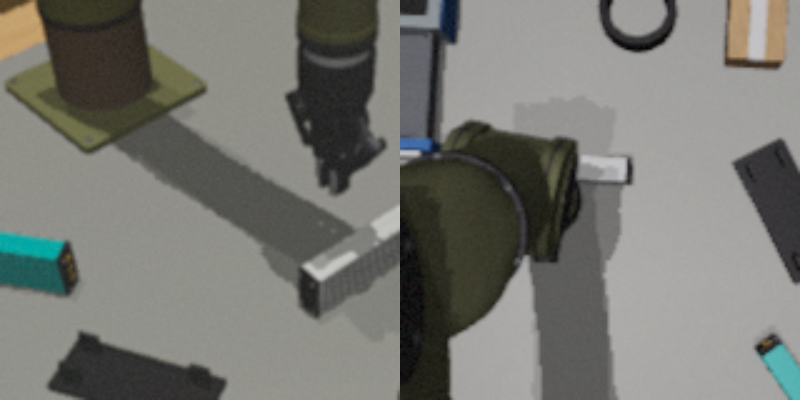

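The module stands on edge on the bench, its right end at about (615,170) in the top crop, and the closed fingers are on the robot side of it. I'll lower the fingers and push it over gently.

```bash
(python3 -m handwheel '[0,0,0,20,0,0,0,0,20,0,0,0,0,10,0,0,0,5,0,0,0,0,5,0,0]';python3 -m handwheel '[0,0,5,0,0,0,0,5,0,0,0,0,5,0,0,0,0,5,0,0,0,0,5,0,0]';python3 -m handwheel '[0,0,4,0,0,0,0,4,0,0,0,0,4,0,0,0,0,4,0,0,0,0,4,0,0]';python3 -m handwheel '[0,0,4,0,0,0,0,4,0,0,0,0,0,0,0,0,0,0,0,0,0,0,0,0,0]') | grep -E "eef_pos|^force|width"; python3 - <<'E'
from h import *
st(); d=cam("scene")
cv2.imwrite("pics/p2.png",cv2.resize(d["frame"][100:220,240:400,::-1],(640,480)))
E
```

```text
eef_pos: [453.0, -0.9, 222.3]
force: [-0.3, 0.4, 0.0]
gripper_width: -0.001
eef_pos: [477.1, -2.0, 223.5]
force: [0.3, -0.4, 1.5]
gripper_width: 0.007
eef_pos: [498.0, -3.0, 222.6]
force: [0.1, -0.7, -0.2]
gripper_width: -0.003
eef_pos: [505.2, -3.4, 222.6]
force: [-0.4, -0.2, 0.1]
gripper_width: 0.001
t 12.48 pos [505.2  -3.4 222.6] yang -0.05 tilt [ 0.    -0.001 -1.   ] q [-0.14  0.86  0.09  2.06 -0.29  0.24  0.15] F [-0.4 -0.2  0.1] w 0.001 gf 0.0
```

View pics/p2.png

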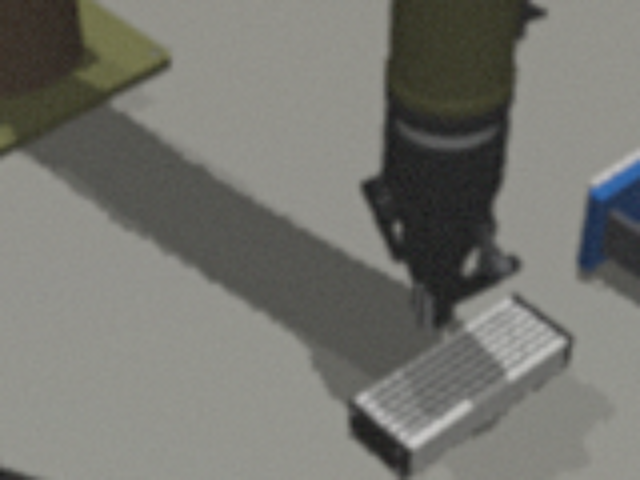

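The module now lies flat on the bench, with its near corner at about (405,465) and its far corner at (570,345) in the crop. I'll move the arm aside and measure it from both cameras.

```bash
(python3 -m handwheel '[0,0,-10,-30,0,0.5,0,-20,-35,0,1,-40,-10,0,0,1,-40,0,0,0,1,-40,0,0,0]';python3 -m handwheel '[1,-40,0,0,0,1,-40,0,0,0,1,-40,0,0,0,1,-20,0,0,0,1,0,0,0,0]') | grep -E "eef_pos|^force|width"; python3 - <<'E'
from h import *
import pickle
D={n:cam(n) for n in("scene","top")}; V=[]; 
for n in D:
    r=optics.masks_of("module",n); e=proj(D[n],[[525,-3,15]])[0]
    for q in r: print(n,round(q["confidence"],2),np.round(q["point"]),q["mask"].sum(),"expect",e.round())
    q=min(r,key=lambda q:np.linalg.norm(np.array(q["point"])-e)); V.append((D[n],hull(q["mask"])))
pickle.dump((D,V),open("m2.pkl","wb"))
p,e=fit(V,[525,-3,0,1.526],160,58,30); print("flat",p.round(2),e)
for v in V: print(fit([v],[525,-3,0,1.526],160,58,30)[0].round(2))
tiles=[]
for (d,h),(x0,y0,s) in zip(V,((260,150,160),(220,130,160))):
    im=cv2.resize(d["frame"][y0:y0+s,x0:x0+s,::-1],(400,400),interpolation=cv2.INTER_CUBIC); f=400/s
    q=(proj(d,box(*p,160,58,30))-[x0,y0]+.5)*f-.5
    for i in range(8):
        for j in range(i):
            if bin(i^j).count("1")==1: cv2.line(im,*[tuple(map(int,q[k].round())) for k in(i,j)],(0,0,255),1)
    tiles.append(im)
cv2.imwrite("pics/flat.png",np.hstack(tiles)); st()
E
```

```text
eef_pos: [458.8, -121.4, 288.4]
force: [0.0, -1.0, -0.7]
gripper_width: 0.566
eef_pos: [450.8, -267.4, 288.0]
force: [0.1, 0.0, 0.3]
gripper_width: 1.001
scene 0.72 [351. 195.] 1246 expect [352. 193.]
scene 0.7 [205. 180.] 1185 expect [352. 193.]
scene 0.65 [182. 278.] 1893 expect [352. 193.]
top 0.94 [286. 184.] 1028 expect [287. 187.]
top 0.87 [451. 213.] 427 expect [287. 187.]
flat [538.6   -5.11  -0.72   1.52] 0.10101810612443307
[523.55  13.26 -24.74   1.53]
[539.51  -4.68  -9.22   1.52]
t 13.57 pos [ 452.5 -259.6  287.5] yang -0.048 tilt [ 0.002 -0.001 -1.   ] q [ 0.39  0.74  0.06  1.99 -0.11  0.42  0.5 ] F [0.3 0.7 0.4] w 1.003 gf 0.0
```

View pics/flat.png

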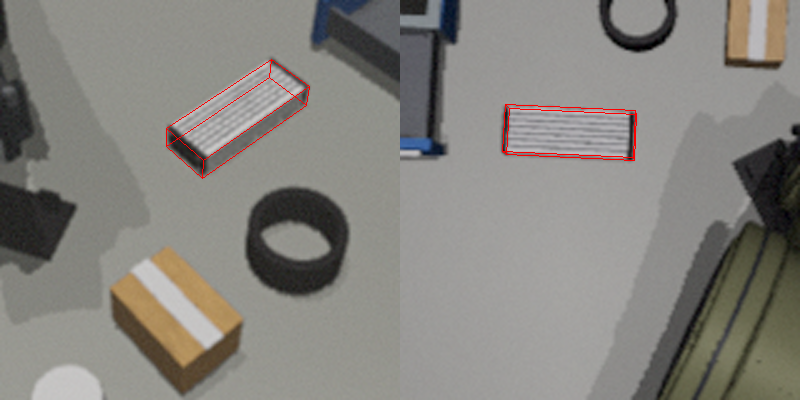

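The overlay shows the flat module boxed tightly in both views at about (538,-5), with yaw 1.52 and underside z ≈ 0. Both z and size agree with the task text, and nothing is touching it.

```bash
(python3 -m handwheel '[0.95,37,12,0,0,0.95,37,13,0,0,0.95,37,13,0,0,0.95,37,13,0,0,0.95,37,13,0,0]' ;python3 -m handwheel '[0.95,37,12,0,0,0.95,29,10,0,0,0.95,0,0,20,0,0.95,0,0,20,0,0.95,0,0,0,0]') | grep -E "eef_pos|^force|width"; python3 -c "
from h import *
to(538.5,-5,177,-.05)"
```

```text
eef_pos: [525.7, -75.6, 287.6]
force: [1.1, -0.7, -0.1]
gripper_width: 0.952
eef_pos: [549.2, -11.5, 244.9]
force: [-0.1, 0.4, -0.9]
gripper_width: 0.947
t 14.4 pos [549.2 -11.5 244.9] yang -0.045 tilt [ 0.001 -0.006 -1.   ] q [-0.14  0.84  0.12  1.92 -0.25  0.4   0.13] F [-0.1  0.4 -0.9] w 0.947 gf 0.0
tool shift now [  5.9 -10.6  68. ] turn 0.005
```

```bash
(python3 -m handwheel '[0.95,6,-10.5,0,0.005,0.95,0,0,15,0,0.95,0,0,20,0,0.95,0,0,15,0,0.95,0,0,8,0]' ;python3 -m handwheel '[0.95,0,0,4,0,0.95,0,0,2,0,0.95,0,0,1,0,0.95,0,0,0,0]') | grep -E "eef_pos|^force|width"; python3 -c "
from h import *
to(538.5,-5,177,-.05)"
```

```text
eef_pos: [540.0, -7.4, 189.0]
force: [-0.9, -0.3, -0.1]
gripper_width: 0.945
eef_pos: [540.9, -8.2, 183.3]
force: [0.8, 0.0, 0.5]
gripper_width: 0.951
t 15.15 pos [540.9  -8.2 183.3] yang -0.055 tilt [ 0.     0.001 -1.   ] q [-0.12  0.95  0.08  1.96 -0.27  0.25  0.14] F [0.8 0.  0.5] w 0.951 gf 0.0
tool shift now [ 3.  -2.6  6.3] turn -0.005
```

```bash
(python3 -m handwheel '[0.9,3,-2.5,4,0,0.85,0,0,2,0,0.85,0,0,0,0]' ;python3 -m handwheel '[0.8,0,0,2,0,0.8,0,0,0,0]';python3 -m handwheel '[0.8,0,0,2,0,0.8,0,0,0,0]';python3 -m handwheel '[0.8,0,0,2,0,0.8,0,0,0,0]') | grep -E "eef_pos|^force|width"; python3 -c "
from h import *
to(538.5,-5,172,-.05)"
```

```text
eef_pos: [538.1, -4.7, 176.5]
force: [-0.7, -0.4, 0.8]
gripper_width: 0.845
eef_pos: [538.4, -5.1, 174.5]
force: [-0.0, -0.4, -0.1]
gripper_width: 0.801
eef_pos: [538.3, -5.2, 172.4]
force: [-0.4, 0.3, -0.4]
gripper_width: 0.8
eef_pos: [538.3, -5.1, 170.4]
force: [-0.0, -0.1, 0.5]
gripper_width: 0.803
t 15.9 pos [538.3  -5.1 170.4] yang -0.055 tilt [ 0. -0. -1.] q [-0.12  0.97  0.07  1.96 -0.27  0.22  0.13] F [-0.  -0.1  0.5] w 0.803 gf 0.0
tool shift now [ 0.1  0.2 -1.6] turn -0.005
```

```bash
(python3 -m handwheel '[0,0,0,0,0,0,0,0,0,0,0,0,0,0,0,0,0,0,0,0,0,0,0,0,0]' 50 ;python3 -m handwheel '[0,0,0,-5,0,0,0,0,-15,0,0,0,0,-20,0,0,0,0,-30,0,0,0,0,-30,0]';python3 -m handwheel '[0,0,0,-20,0,0,0,0,0,0,0,0,0,0,0]') | grep -E "eef_pos|^force|width"; python3 -c "
from h import *
c,s=np.cos(-.045),np.sin(-.045)
X=np.array([768.9,261.7])+[[c,-s],[s,c]]@np.array([-240.5+62,0]); print(X)
to(*X,292,-.045)"
```

```text
eef_pos: [538.3, -5.1, 170.8]
force: [-0.5, -1.3, 1.3]
gripper_width: 0.669
eef_pos: [537.8, -5.0, 271.0]
force: [0.8, 1.0, -4.7]
gripper_width: 0.674
eef_pos: [538.5, -4.9, 291.3]
force: [-0.2, 0.2, -3.9]
gripper_width: 0.668
[590.58070075 269.72978931]
t 16.98 pos [538.5  -4.9 291.3] yang -0.055 tilt [ 0.     0.002 -1.   ] q [-0.17  0.76  0.16  1.94 -0.24  0.46  0.11] F [-0.2  0.2 -3.9] w 0.668 gf 54.9
tool shift now [277.1  37.   -0.5] turn -0.01
```

```bash
(python3 -m handwheel '[0,20,2.5,0,-0.01,0,36,5,0,0,0,36,5,0,0,0,36,5,0,0,0,36,5,0,0]' ;python3 -m handwheel '[0,36,4.5,0,0,0,36,4.5,0,0,0,25,3,0,0,0,15,2,0,0,0,0,0,0,0]') | grep -E "eef_pos|^force|width"; python3 -c "
from h import *
to(590.6,269.7,240,-.045)
for n,(x0,y0,s) in dict(scene=(370,60,180),top=(120,90,180)).items():
    d=cam(n); globals()[n+'i']=cv2.resize(d['frame'][y0:y0+s,x0:x0+s,::-1],(400,400),interpolation=cv2.INTER_CUBIC)
cv2.imwrite('pics/ov.png',np.hstack([scenei,topi]))"
```

```text
eef_pos: [567.6, 159.3, 288.4]
force: [0.4, -0.3, -3.7]
gripper_width: 0.667
eef_pos: [585.9, 274.8, 287.7]
force: [0.0, 1.2, -3.9]
gripper_width: 0.671
t 17.82 pos [585.9 274.8 287.7] yang -0.038 tilt [ 0.003 -0.004 -1.   ] q [-0.64  0.88  0.26  1.6  -0.31  0.7  -0.27] F [ 0.   1.2 -3.9] w 0.671 gf 54.7
tool shift now [-5.   5.  47.7] turn 0.007
```

View pics/ov.png

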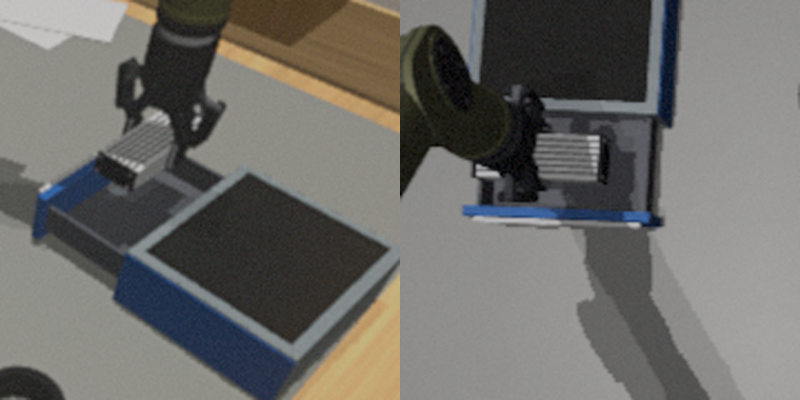

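The module hangs level over the open part of the drawer, at about (540,158) in the top crop. After allowing for parallax it sits between the side walls (480 to 655) and between the front and the cabinet (rows 108 to 208). I'll lower it.

```bash
(python3 -m handwheel '[0,-5,5,0,0.007,0,0,0,12,0,0,0,0,20,0,0,0,0,16,0,0,0,0,0,0]' ;python3 -m handwheel '[0,0,0,10,0,0,0,0,12,0,0,0,0,12,0,0,0,0,4,0,0,0,0,0,0]') | grep -E "eef_pos|^force|width"; python3 -c "
from h import *
to(590.6,269.7,197,-.045)"
```

```text
eef_pos: [590.8, 261.3, 238.5]
force: [-1.1, -0.6, -3.7]
gripper_width: 0.672
eef_pos: [591.6, 263.5, 203.1]
force: [0.1, 0.3, -4.1]
gripper_width: 0.668
t 18.75 pos [591.6 263.5 203.1] yang -0.052 tilt [-0.001 -0.003 -1.   ] q [-0.6   1.    0.21  1.62 -0.34  0.56 -0.24] F [ 0.1  0.3 -4.1] w 0.668 gf 54.9
tool shift now [ 6.2 -1.3  6.1] turn -0.007
```

```bash
(python3 -m handwheel '[0,4,-1,3,0,0,0,0,1,0,0,0,0,0,0]' ;python3 -m handwheel '[0,0,0,1,0,0,0,0,0,0]';python3 -m handwheel '[0,0,0,1,0,0,0,0,0,0]';python3 -m handwheel '[0,0,0,1,0,0,0,0,0,0]') | grep -E "eef_pos|^force"
```

```text
eef_pos: [591.4, 268.6, 200.9]
force: [0.0, 0.2, -4.4]
eef_pos: [591.6, 267.8, 200.0]
force: [-0.3, 0.5, -3.2]
eef_pos: [591.5, 267.7, 198.7]
force: [-0.3, -0.4, -5.2]
eef_pos: [591.4, 267.7, 197.6]
force: [-0.0, 0.5, -4.0]
```

```bash
(python3 -m handwheel '[0,0,0,1,0,0,0,0,0,0]';python3 -m handwheel '[0,0,0,0.6,0,0,0,0,0,0]') | grep -E "eef_pos|^force"
```

```text
eef_pos: [591.6, 267.7, 196.9]
force: [-0.2, -1.1, -2.0]
eef_pos: [591.7, 267.7, 196.8]
force: [-0.4, -0.6, 3.0]
```

```bash
(python3 -m handwheel '[0.72,0,0,0,0,0.78,0,0,0,0,0.78,0,0,0,0,0.78,0,0,0,0]';python3 -m handwheel '[0.78,0,0,-10,0,0.78,0,0,-20,0,0.78,0,0,-30,0,0.78,0,0,-30,0,0.78,0,0,-30,0]') | grep -E "eef_pos|^force|width"; python3 -c "
from h import *
c,s=np.cos(-.045),np.sin(-.045)
for dx in (-254.5-45,-110-14-8+4-15):
  X=np.array([768.9,261.7])+[[c,-s],[s,c]]@np.array([dx,0]); print(X)
  to(*X,220,-.045)"
```

```text
eef_pos: [591.8, 267.9, 196.2]
force: [0.8, -0.2, 0.2]
gripper_width: 0.782
eef_pos: [591.0, 267.7, 317.8]
force: [0.1, 0.9, -1.0]
gripper_width: 0.778
[469.70319258 275.1729518 ]
t 20.58 pos [591.  267.7 317.8] yang -0.052 tilt [-0.    -0.001 -1.   ] q [-0.64  0.84  0.28  1.58 -0.3   0.76 -0.28] F [ 0.1  0.9 -1. ] w 0.778 gf 0.0
tool shift now [   1.2 -121.4   97.9] turn -0.007
[626.04476307 268.13282841]
t 20.58 pos [591.  267.7 317.8] yang -0.052 tilt [-0.    -0.001 -1.   ] q [-0.64  0.84  0.28  1.58 -0.3   0.76 -0.28] F [ 0.1  0.9 -1. ] w 0.778 gf 0.0
tool shift now [ 2.3 35.1 97.7] turn -0.007
```

```bash
(python3 -m handwheel '[0,0,-30,0,-0.007,0,0,-35,0,0,0,0,-35,0,0,0,0,-30,0,0,0,0,-5,0,0]';python3 -m handwheel '[0,0,0,20,0,0,0,0,25,0,0,0,0,25,0,0,0,0,20,0,0,0,0,8,0]';python3 -m handwheel '[0,0,0,0,0,0,0,8,0,0,0,0,8,0,0,0,0,5,0,0,0,0,5,0,0]';) | grep -E "eef_pos|^force|width"; python3 -c "
from h import *
to(626,268.1,220,-.045)"
```

```text
eef_pos: [450.7, 274.6, 316.3]
force: [-0.6, -0.3, -0.1]
gripper_width: 0.069
eef_pos: [456.1, 273.8, 216.3]
force: [-0.5, 0.0, 0.3]
gripper_width: 0.001
eef_pos: [484.1, 272.9, 219.3]
force: [0.6, 0.5, -0.0]
gripper_width: 0.001
t 21.83 pos [484.1 272.9 219.3] yang -0.046 tilt [ 0.001  0.003 -1.   ] q [-0.69  0.9   0.17  1.91 -0.38  0.36 -0.28] F [ 0.6  0.5 -0. ] w 0.001 gf 0.0
tool shift now [  1.7 142.   -0.3] turn -0.001
```

```bash
(python3 -m handwheel '[0,0,3,0,0,0,0,4,0,0,0,0,5,0,0,0,0,6,0,0,0,0,7,0,0]';python3 -m handwheel '[0,0,8,0,0,0,0,8,0,0,0,0,8,0,0,0,0,8,0,0,0,0,8,0,0]';python3 -m handwheel '[0,0,8,0,0,0,0,8,0,0,0,0,8,0,0,0,0,8,0,0,0,0,6,0,0]';python3 -m handwheel '[0,0,4,0,0,0,0,3,0,0,0,0,3,0,0,0,0,2,0,0,0,0,0,0,0]') | grep -E "eef_pos|^force"
```

```text
eef_pos: [507.5, 271.9, 218.0]
force: [-1.5, 0.6, 1.0]
eef_pos: [548.4, 270.1, 218.0]
force: [-2.4, 1.2, 0.4]
eef_pos: [586.6, 268.0, 218.1]
force: [-1.3, 0.9, 0.2]
eef_pos: [598.0, 267.4, 218.2]
force: [-0.0, -0.1, 0.5]
```

```bash
(python3 -m handwheel '[0,0,3,0,0,0,0,3,0,0]';python3 -m handwheel '[0,0,3,0,0,0,0,3,0,0]';python3 -m handwheel '[0,0,3,0,0,0,0,2,0,0]';python3 -m handwheel '[0,0,2,0,0,0,0,2,0,0]') | grep -E "eef_pos|^force"
```

```text
eef_pos: [603.2, 267.3, 218.0]
force: [-1.7, -0.5, 1.0]
eef_pos: [609.2, 267.1, 218.0]
force: [-4.9, -1.6, 3.5]
eef_pos: [613.6, 266.9, 218.0]
force: [-5.2, -1.7, 4.3]
eef_pos: [619.0, 266.8, 218.2]
force: [-0.2, 0.1, -0.1]
```

```bash
(python3 -m handwheel '[0,0,2,0,0,0,0,1,0,0]';python3 -m handwheel '[0,0,1,0,0,0,0,1,0,0]';python3 -m handwheel '[0,0,1,0,0,0,0,0,0,0]') | grep -E "eef_pos|^force"
```

```text
eef_pos: [622.0, 266.8, 218.2]
force: [-2.6, -0.1, 1.7]
eef_pos: [622.6, 266.8, 218.0]
force: [-6.6, 0.4, 5.0]
eef_pos: [622.9, 266.8, 218.0]
force: [-7.1, -0.4, 4.7]
```

```bash
(python3 -m handwheel '[0,0,-5,0,0,0,0,-20,0,0,0,0,-35,0,0,0,0,-40,0,0,0,0,-40,0,0]';python3 -m handwheel '[0,0,-15,-20,0,0,0,0,-40,0,0,-35,0,-20,0,0,-35,0,0,0,0,-35,0,0,0]';python3 -m handwheel '[0,-35,0,0,0,0,-35,0,0,0,0,-35,0,0,0,0,0,0,0,0]') | grep -E "eef_pos|^force"; python3 -c "
from h import *
st()
for n,(x0,y0,s) in dict(scene=(360,60,200),top=(120,40,200)).items():
    d=cam(n); globals()[n+'i']=cv2.resize(d['frame'][y0:y0+s,x0:x0+s,::-1],(400,400),interpolation=cv2.INTER_CUBIC)
    m=np.zeros((400,640),bool)
    if n=='top':
        g=d['frame'].astype(int).min(2); ys,xs=np.where(g[100:190,130:260]>165); print(len(xs))
        c,s_=np.cos(-.045),np.sin(-.045)
        for u in(xs.min(),xs.max()):
            k=xs==u; P=onz(d,[u+130,ys[k].mean()+100],77)[:2]-[768.9,261.7]; print(u+130,ys[k].mean()+100,(c*P[0]+s_*P[1]).round(1))
cv2.imwrite('pics/end.png',np.hstack([scenei,topi]))"
```

```text
eef_pos: [484.0, 272.6, 218.4]
force: [-0.3, 1.1, -0.1]
eef_pos: [465.7, 168.2, 299.8]
force: [0.8, -1.7, 0.0]
eef_pos: [460.1, 55.5, 298.7]
force: [-0.0, -0.1, -0.5]
t 25.83 pos [460.1  55.5 298.7] yang -0.058 tilt [-0.005  0.002 -1.   ] q [-0.31  0.69  0.14  2.15 -0.27  0.32  0.  ] F [-0.  -0.1 -0.5] w -0.003 gf 0.0
143
156 145.0 -131.2
229 147.5 -129.5
```

View pics/end.png

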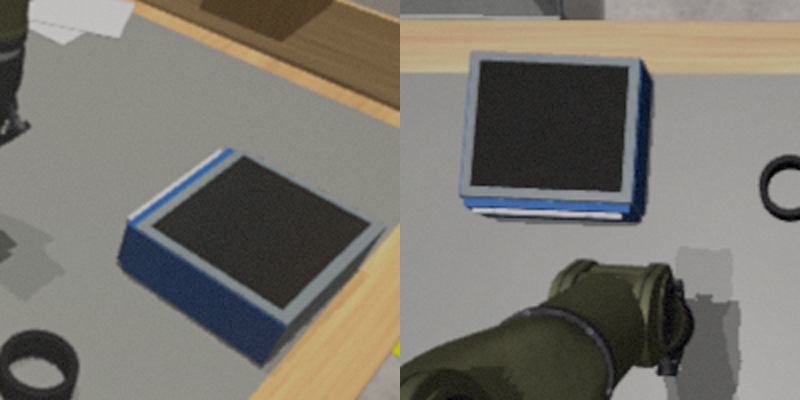

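The drawer is flush with the cabinet: in the top crop the white lip lies at about row 210, directly under the cabinet's front edge, and the arm is clear. I felt the detent give and then a hard stop, so I'm handing the job in.

```bash
python3 -c "
from rig import ticket
print(ticket.hand_in())"
```

```text
the job is handed in; nothing more can be done
None
```

The job is handed in: the module was laid flat on the bench, let go, regripped and set flat in the drawer, and the drawer was pushed through its detent to a hard stop. The module can't be seen inside the closed drawer, and no verdict came back.

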